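Free the sagging bolt of a specimen drying cage and hold its gate ajar

ROBOT

A 6-joint arm with a two-finger parallel gripper is mounted at the origin on the work surface. World frame = base frame: x ahead of the robot, y to its left, z up, the work surface at z = 0. Lengths are in mm, angles in rad, forces in N, time in s.
With the tool pointing down it reaches from about 350 to 875 mm from the base axis. Payload 15.5 kg.
Tool frame: the origin (TCP) lies on the centre line of the jaws, within the pads' length; the fingertips stand 14 mm ahead of it and the grasp point (between the pads) lies 5 mm behind it; z points along the fingers, y is the direction in which the jaws open and shut (so a half turn about z gives the same grasp; the last joint's range is limited). The gripper opens to 85 mm and grips with 20 to 120 N. Pads are 22 mm wide; open, the fingers measure 114 mm over their backs; the gripper's body (76 mm by 85 mm) begins 54 mm behind the grasp point. The pads swing forward as they close: fully open they stand 13 mm farther back than shut.
Start: joints at [1.196, 0.494, 1.345, -0, 1.302, -0.096], TCP at [172.597, 600.697, 245.277] pointing down, gripper open.
Joint ranges: [-2.91, 2.91], [-0.82, 2.16], [0.22, 2.67], [-1.22, 4.37], [0.12, 2.79], [-3.08, 3.08]. Speed limits (rad/s): [1.89, 1.89, 2.57, 3.01, 3.01, 3.01].

INTERFACE

Orientations are given as a unit quaternion [w, x, y, z].
In Python, from plant import ctrl gives the robot as it stands.
- The arm moves only by the tool drive_tool, never from a script. Its argument "targets" is one flat list of numbers, 7 for each row, row after row: the turn, a rotation vector about the tool's x, y, z in degrees, then the shift along the tool's x, y, z in m, then the closure, from -1 (fully open) to 1 (shut). A call has 1 to 20 rows; each row is the pose to reach, as a shift and turn from the pose measured when the call began, along the tool's axes at that moment; what a row does not reach only later rows make up. A row lasts 1/10 s, in which the tool goes at most 50 mm and 8.59 degrees, less where a joint would pass 70% of its speed; a pose out of reach is approached as far as the arm can. A call with a gripper value outside its range is refused whole. The fingers move at their own pace and stop on an object; "newtons" is the grip in N (left out, the last holds). Time passes only in rows, so rows that repeat a pose let the fingers close. It gives the time, the measured TCP pose, the force and the opening at its end, in the units of the state.
- ctrl.get_obs(): the state, without advancing time (a new reading comes with each control period).
- ctrl.read_camera(name): name is "scene" or "top"; returns (picture, depth): 480x640x3 uint8, blue, green, red; 480x640 float32, mm along the optical axis (not along the pixel's ray), 0 where there is no reading.
- ctrl.camera_info(name): a dict with "intrinsics" (3x3 intrinsics, pixels), "D" ([k1, k2, p1, p2, k3] as OpenCV has them; the pictures are not rectified), "T" (4x4, takes a point from camera to world coordinates). Camera axes: x right, y up, looking along -z (the intrinsics and any distortion apply to the point x, -y, -z); pixel columns grow to the right and rows downward; lengths in mm; the calibration is good to about 2 mm. A picture is of the moment at which its call begins. camera_info takes no time and is no camera call.
- ctrl.hand_in(): hands the job in, once; it reports no verdict.
The state is a dict: "t": time; "q": joint angles; "joint_velocities": joint speeds; "effort": joint torques, N m; "ee_pos": TCP position; "ee_rot": TCP orientation; "ft_force": force on the tool from outside, world axes, zero at the start; "wrist_torque": the same for the moment, N m; "gripper_width": opening from 0.0 (shut) to 1.0 (fully open).
Only numpy, scipy, OpenCV 4.12 (cv2) and the standard library are available. Lean on these libraries where they do the work, as an engineer would, in place of code of your own. Each camera call takes 0.05 s, during which the arm holds its last target.

TASK

Open the specimen drying cage: turn the hex nut on top of the gate anticlockwise (seen from above) until its locking tab no longer lies over the bolt but points along the gate's top rail, away from the knob. Then take the bolt by its upright knob, lift the sagging bolt so that its thick head rides over the bent-up lip of the keeper while you draw it back towards the hinge side until the head is well clear of the keeper, and swing the self-closing gate towards the robot until its free edge stands about a hand's width (80 to 90 mm) open. Finish while still gripping the knob and holding the gate still at that opening, and leave the other things on the bench where they are.

Things in the scene. Friction and masses are not known exactly. Their poses are not given: they have to be found in the camera images.
- cage: The fixed grey steel-barred drying cage, 353 mm wide, 240 mm deep, 165 mm high. Origin on the bench surface below the middle of the gate's plane. -x is the gate side (faces the robot), +y runs along the front from the hinge side to the keeper side, z up. It does not move.
- gate_hinge_axis (a point): Point on the gate's vertical hinge axis at the level of the gate's top (165 mm above the bench), 150 mm to the -y side of the cage origin. Axes parallel to the cage's.
- gate: Barred gate, 283 mm wide, 20 mm thick, top rail's upper face 165 mm above the bench. Origin on the hinge axis at bench level; +y runs along the gate to its free edge, -x is its outer face. It carries the bolt and the nut. A spring pulls it shut: 0.35 Nm when shut plus 1.0 Nm per rad (about 4 N at the drawn-back knob when ajar).
- gate_edge (a point): Top of the gate's free edge, 283 mm from the hinge axis, on the gate's mid plane.
- gate_swing (a joint): Gate angle in rad: 0 shut, grows as the gate swings towards the robot (anticlockwise seen from above), up to 1.2. 0.3 is about 84 mm of opening at the free edge.
- bolt: Steel barrel bolt, about 0.25 kg: a rod 12 mm thick along the gate, axis 30 mm in front of the gate's mid plane, 158 mm above the bench when it sags; at its +y end a head 36 mm across, 14 mm long, starting 102 mm from the knob's axis. Origin on the rod's axis under the knob, 200 mm from the hinge when fully shot; axes as the gate's. It drops again when not held up.
- knob (a point): Middle of the bolt's upright round knob, 18 mm across, 38 mm tall, 57 mm above the rod's axis (215 mm above the bench at rest), on a 10 mm neck. Grip it from above from any side. The two guide loops on the gate, 132 and 248 mm from the hinge, rise 24 mm above the rail, 7 mm below the resting knob's lower end.
- bolt_slide (a joint): How far the bolt is drawn back along the gate towards the hinge, in m: 0 fully shot, 0.045 fully drawn (end stop). Its head stands clear of the keeper beyond 0.027. Friction about 1 N.
- bolt_lift (a joint): How far the bolt is lifted in its loose guides, in m: 0 sagging, 0.020 at the top. The head clears the keeper's lip above about 0.012; with the nut's tab over the rod it lifts only about 0.002.
- keeper_lip (a point): Middle of the upper edge of the keeper's bent-up lip, a 4 mm plate on the fixed post, 151 mm above the bench. The rod lies over it; the bolt's head hangs 11 mm below its edge on the far (+y) side, so a bolt drawn without lifting catches. The keeper's front wall keeps the shot bolt, and so the gate, from coming forward, even when lifted; its top is open.
- nut: Captive steel hex nut, upright axis, on the gate's top rail 75 mm from the hinge axis; 24 mm across flats, 22 mm tall, from 6 to 28 mm above the rail. Under it a flat locking tab 12 mm wide, 5 mm thick, reaching 38 mm from the axis. Origin on its axis at the rail's upper face. Its own -x is where the tab points; two flats face its own +x and -x, the others at 60 degree steps.
- nut_grip (a point): Middle of the hex, on its axis, 17 mm above the rail's upper face.
- nut_turn (a joint): Nut angle in rad: 0 with the tab pointing straight out over the bolt, grows anticlockwise seen from above; 1.57 with the tab along the rail towards the hinge; stop at 1.6. It stays where it is left; friction 0.05 Nm.
- beaker: Bystander: glass beaker, 68 mm wide and 90 mm high, loose. Origin at the centre of its underside.
- wash_bottle: Bystander: white wash bottle with red cap and bent spout, 58 mm wide, 185 mm high, loose. Origin at the centre of its underside.
- specimen_block: Bystander: cork block 50 by 35 by 22 mm, loose. Origin at the centre of its underside.
- forceps: Bystander: steel forceps, 130 mm long, 6 mm thick, lying loose. Origin at its middle, on the underside.

How it is judged (in metres and radians):
On the way, in this order (a step that is already met when the one before it is completed fails the run):
1. the nut is turned so that its tab is off the bolt (value of joint nut_turn above 1.2 rad), for 0.2 s.
2. the bolt's head is lifted over the keeper's lip while it is drawn (value of joint each of bolt_slide, bolt_lift above 0.008 m), for 0.03 s.
3. the bolt is drawn clear of the keeper (value of joint bolt_slide above 0.027 m), for 0.1 s.
At the end, for the whole second after the job is handed in: Through the last second the gate stands still between 0.2 and 0.45 rad (57 to 123 mm at its free edge; slower than 0.05 rad/s) with the fingers pressing on the bolt or its knob by more than 1 N; the bolt is still drawn back more than 20 mm and the nut is still turned past 1.1 rad (value of joint nut_turn above 1.1 rad and value of joint bolt_slide above 0.02 m and value of joint gate_swing between 0.2 and 0.45 rad and velocity of joint gate_swing between -0.05 and 0.05 rad/s and contact force between the fingers and bolt above 1 N); the arm keeps its last pose, push and grip.
It fails at once if a bystander is pushed away or knocked over (distance of any of beaker, wash_bottle, specimen_block, forceps from where it was at the start of the episode above 0.03 m or angle between any of beaker, wash_bottle's own z axis and vertical above 0.6 rad).
It also fails if it takes over 45 s, if anything falls off the work surface, if the arm or the gripper's body presses on something with over 40 N, if the wrist force passes 120 N, or if a joint passes its speed limit or range.

## Working session

There is one attempt and no reset: what is moved stays moved. The work goes in short steps, Python scripts to look and compute and a tool call to move; the robot and the scene stay as the last step left them, time stands still between calls to the robot, and variables do not carry over. Pictures are saved under pics/ and viewed, and the job is handed in when it is done.

Besides the shell and the picture viewer there is one more tool, called in YAML: its name, and indented under it one key for each argument. drive_tool: Moves the arm, as the interface text tells. Its arguments: {"type":"object","properties":{"targets":{"type":"array","items":{"type":"number"}},"newtons":{"type":"number"}},"required":["targets"]}

```bash
ls; mkdir -p pics
cat > h.py <<'E'
import numpy as np, cv2
from plant import ctrl
def snap(n,tag):
    p,d=ctrl.read_camera(n); cv2.imwrite(f'pics/{tag}.png',p); np.save(f'{tag}_d.npy',d); return p,d
def px2w(n,d,u,v,depth=None):
    I=ctrl.camera_info(n); K=np.array(I['intrinsics']);D=np.array(I['D']);T=np.array(I['T'])
    x,y=cv2.undistortPoints(np.array([[[u,v]]],float),K,D)[0,0]
    z=depth if depth is not None else d[int(round(v)),int(round(u))]
    return (T@np.array([x*z,-y*z,-z,1]))[:3]
def ray_at_z(n,u,v,zw):
    a=px2w(n,None,u,v,100.);b=px2w(n,None,u,v,1000.)
    return a+(b-a)*(zw-a[2])/(b[2]-a[2])
def proj(n,P):
    I=ctrl.camera_info(n); K=np.array(I['intrinsics']);D=np.array(I['D']);T=np.linalg.inv(np.array(I['T']))
    P=np.atleast_2d(P); c=(T[:3,:3]@P.T).T+T[:3,3]; c=c*[1,-1,-1]
    return cv2.projectPoints(c,np.zeros(3),np.zeros(3),K,D)[0][:,0]
E
python3 - <<'E'
from h import *
for n in('scene','top'):
    snap(n,n+'0'); print(ctrl.camera_info(n))
print(ctrl.get_obs())
E
```

```text
pics
{'intrinsics': array([[516.25693207,   0.        , 319.88906606],
       [  0.        , 516.25693207, 231.56300783],
       [  0.        ,   0.        ,   1.        ]]), 'D': array([-0.10104889,  0.        ,  0.        ,  0.        ,  0.        ]), 'T': array([[ 8.61111828e-01, -4.46041150e-01,  2.43995311e-01,
         8.02806665e+02],
       [ 5.08271007e-01,  7.43807565e-01, -4.34063232e-01,
        -5.07585537e+02],
       [ 1.21245052e-02,  4.97792726e-01,  8.67211277e-01,
         1.18489161e+03],
       [ 0.00000000e+00,  0.00000000e+00,  0.00000000e+00,
         1.00000000e+00]])}
{'intrinsics': array([[604.53622608,   0.        , 318.07754431],
       [  0.        , 604.53622608, 243.52474076],
       [  0.        ,   0.        ,   1.        ]]), 'D': array([-0.2019497,  0.       ,  0.       ,  0.       ,  0.       ]), 'T': array([[ 1.16737439e-02,  9.97536284e-01, -6.91743186e-02,
         4.11547235e+02],
       [-9.99903523e-01,  1.11246420e-02, -8.31787950e-03,
        -1.17059259e+01],
       [-7.52784708e-03,  6.92647457e-02,  9.97569911e-01,
         1.59951936e+03],
       [ 0.00000000e+00,  0.00000000e+00,  0.00000000e+00,
         1.00000000e+00]])}
{'t': 0.1, 'q': array([ 1.19550554e+00,  4.94159749e-01,  1.34604316e+00,  1.66171435e-05,
        1.30253613e+00, -9.55077287e-02]), 'joint_velocities': array([ 0.00175422, -0.00187208, -0.00146093, -0.00058515,  0.00102871,
        0.00036277]), 'effort': array([ 1.64907462e-03, -8.83589530e+01, -3.84559214e+01, -7.61895626e-05,
        5.08181780e-03,  6.71536213e-05]), 'ee_pos': array([172.47566825, 600.4115267 , 244.74463161]), 'ee_rot': array([-1.41475668e-04,  1.39437864e-01,  9.90230657e-01, -5.55516530e-04]), 'ft_force': array([ 0.60879253,  0.36823734, -0.18346398]), 'wrist_torque': array([ 0.02248395, -0.05322777,  0.00751251]), 'gripper_width': 1.0046825248235112}
```

View pics/scene0.png

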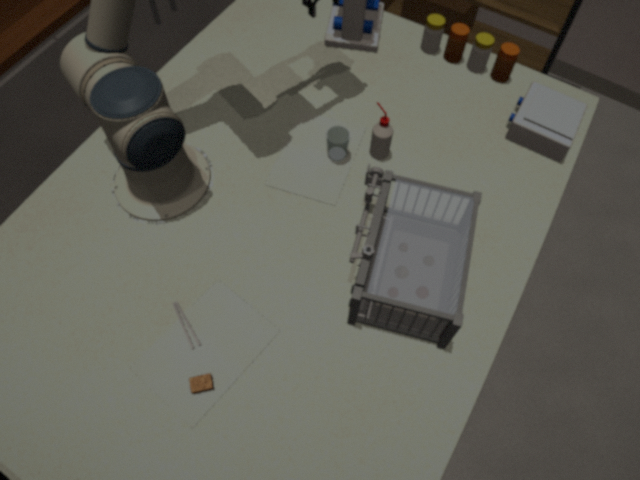

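View pics/top0.png

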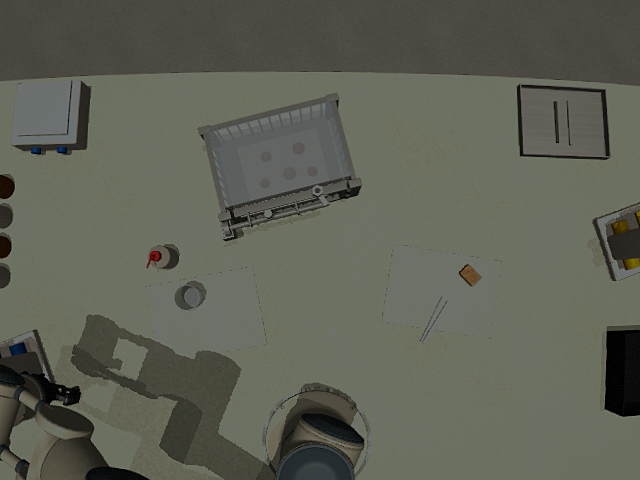

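Top view: cage at about (280,165), nut near (318,190), knob near (267,213), keeper at about (230,225), bottle (160,256), beaker (190,295).

Run:
```python
from h import *
p=cv2.imread('pics/top0.png'); c=p[160:250,205:375]
c=cv2.convertScaleAbs(cv2.resize(c,(800,424),interpolation=cv2.INTER_CUBIC),alpha=1.6,beta=10); cv2.imwrite('pics/top0z.png',c)
p=cv2.imread('pics/scene0.png'); c=p[155:345,310:490]
c=cv2.convertScaleAbs(cv2.resize(c,(568,600),interpolation=cv2.INTER_CUBIC),alpha=1.8,beta=10); cv2.imwrite('pics/scene0z.png',c)
```

```text
(no output)
```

View pics/top0z.png

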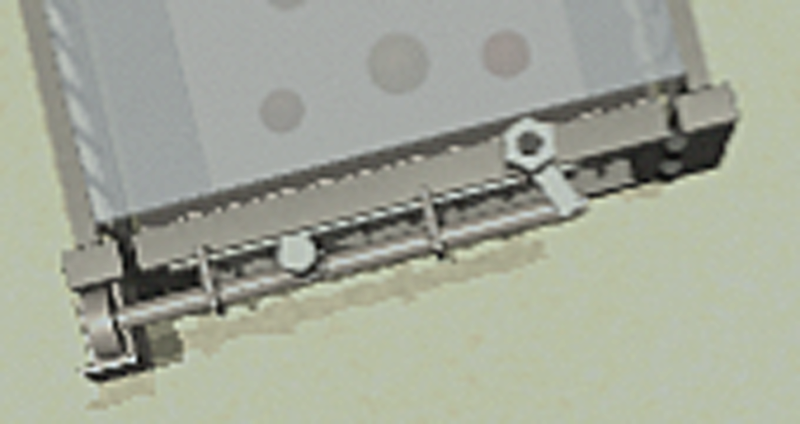

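View pics/scene0z.png

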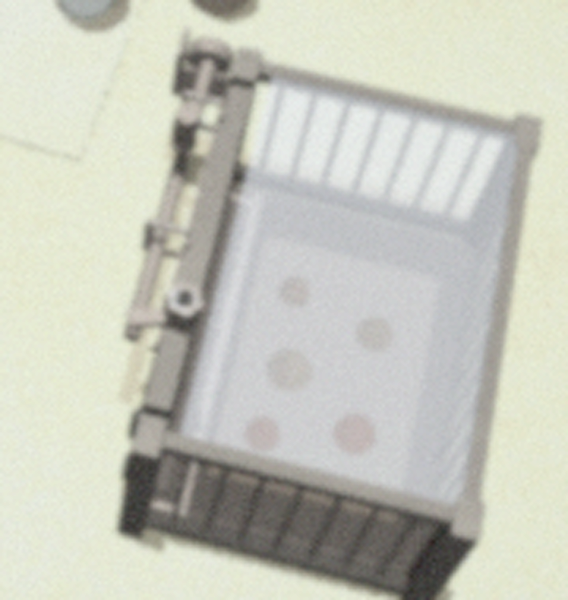

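Run:
```python
from h import *
f=lambda x,y:(205+x/4.706,160+y/4.706)
d=np.load('top0_d.npy')
def P(x,y,z):
    u,v=f(x,y); r=ray_at_z('top',u,v,z); print(np.round(r,1), 'depthpt',np.round(px2w('top',d,u,v),1)); return r
print('nut');n=P(528,143,193)
print('knob');k=P(297,254,234)
print('tabtip');t=P(571,207,168)
print('rail ends');a=P(137,243,165);b=P(668,117,165)
print('gate post');P(92,262,165);P(706,108,165)
print('cage back corners');
for u,v in((203,132),(336,98)): print(ray_at_z('top',u,v,165))
# scene
g=lambda x,y:(310+x/3.158,155+y/3.158)
for nm,x,y,z in(('nut',184,299,193),('tabtip',133,332,168),('rail l',246,85,165),('rail r',158,395,165)):
    print(nm,ray_at_z('scene',*g(x,y),z))
for nm,u,v in(('bottle',160,256),('beaker',190,295)): print(nm,ray_at_z('top',u,v,90))
```

```text
nut
[634.2   3.6 193. ] depthpt [633.8   3.5 195.6]
knob
[572.4 114.3 234. ] depthpt [572.4 114.3 234. ]
tabtip
[605.6 -18.4 168. ] depthpt [604.5 -18.3 175.9]
rail ends
[585.5 202.7 165. ] depthpt [585.7 203.  163.3]
[652.9 -67.4 165. ] depthpt [681.2 -73.9  -3. ]
gate post
[575.6 225.7 165. ] depthpt [574.9 224.7 170.8]
[657.8 -86.7 165. ] depthpt [658.9 -87.1 158.8]
cage back corners
[781.68481358 285.31296124 165.        ]
[868.72000754 -39.46320471 165.        ]
nut [637.16116114   3.88510685 193.        ]
tabtip [614.55413186 -24.59920837 168.        ]
rail l [586.67868677 207.08604809 165.        ]
rail r [652.07008774 -56.74887622 165.        ]
bottle [479.97159206 402.13600063  90.        ]
beaker [382.63785747 322.01906389  90.        ]
```

```bash
python3 - <<'E'
from h import *
# fit yaw from cage top plane via depth points near z 165 & both cams
for n,tag in(('top','top0'),('scene','scene0')):
    d=np.load(tag+'_d.npy'); I=ctrl.camera_info(n);K=I['intrinsics'];D=np.array(I['D']);T=I['T']
    v,u=np.mgrid[0:480,0:640]; uv=np.stack([u.ravel(),v.ravel()],1).astype(float)
    xy=cv2.undistortPoints(uv[:,None],K,D)[:,0]; z=d.ravel()
    P=np.stack([xy[:,0]*z,-xy[:,1]*z,-z,np.ones_like(z)],1)@T.T
    P=P[:,:3]; np.save(tag+'_P.npy',P.reshape(480,640,3))
    m=(z>0)&(abs(P[:,2]-165)<8)&(P[:,0]>540)&(P[:,0]<900)&(P[:,1]>-150)&(P[:,1]<330)
    r=cv2.minAreaRect(P[m][:,:2].astype(np.float32)); print(n,m.sum(),r)
    k=(z>0)&(P[:,2]>222)&(abs(P[:,0]-570)<60)&(abs(P[:,1]-114)<60)
    print('knob pts',k.sum(),P[k].mean(0) if k.sum() else '', uv[k].mean(0) if k.sum() else '')
    k=(z>0)&(P[:,2]>184)&(P[:,2]<205)&(abs(P[:,0]-635)<25)&(abs(P[:,1]-4)<25)
    print('nut pts',k.sum(),P[k].mean(0),uv[k].mean(0))
E
python3 - <<'E'
from h import *
for n,x0,y0,w,h,s in(('top',290,170,60,45,13),('scene',330,230,60,45,13),('top',215,190,60,45,13),('scene',340,160,60,45,13)):
    p=cv2.imread(f'pics/{n}0.png')[y0:y0+h,x0:x0+w]
    cv2.imwrite(f'pics/z_{n}_{x0}.png',cv2.convertScaleAbs(cv2.resize(p,(w*s,h*s),interpolation=cv2.INTER_CUBIC),alpha=1.7,beta=10))
E
```

```text
top 13061 ((708.1893310546875, 95.44866943359375), (270.48291015625, 352.89935302734375), 14.991739273071289)
knob pts 55 [573.73292267 114.19644486 233.76951533] [268.16363636 213.41818182]
nut pts 94 [634.4151743    2.93167711 194.23877726] [317.45744681 190.23404255]
scene 13574 ((709.3497924804688, 95.97193908691406), (271.66717529296875, 358.707763671875), 14.693009376525879)
knob pts 62 [575.31114347 114.40504116 231.69197699] [368.51612903 191.46774194]
nut pts 114 [636.05022404   2.72926633 192.05083104] [367.52631579 250.06140351]
```

View pics/z_top_290.png

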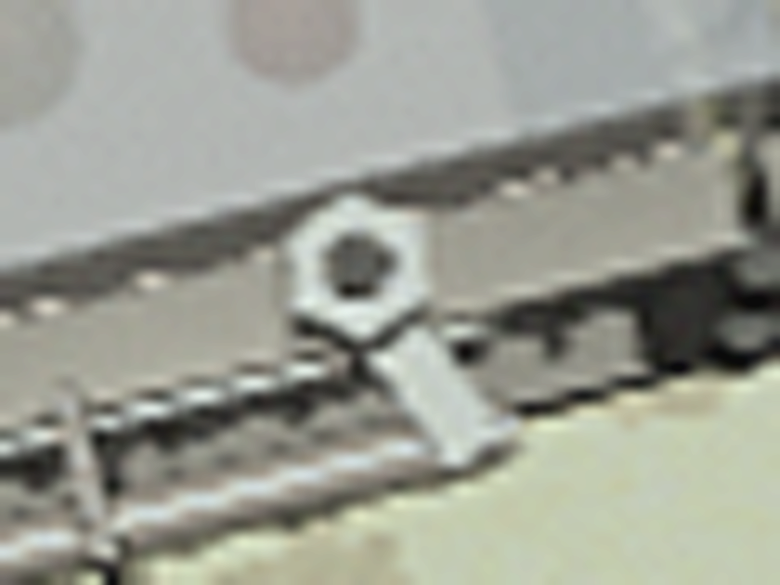

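View pics/z_scene_330.png

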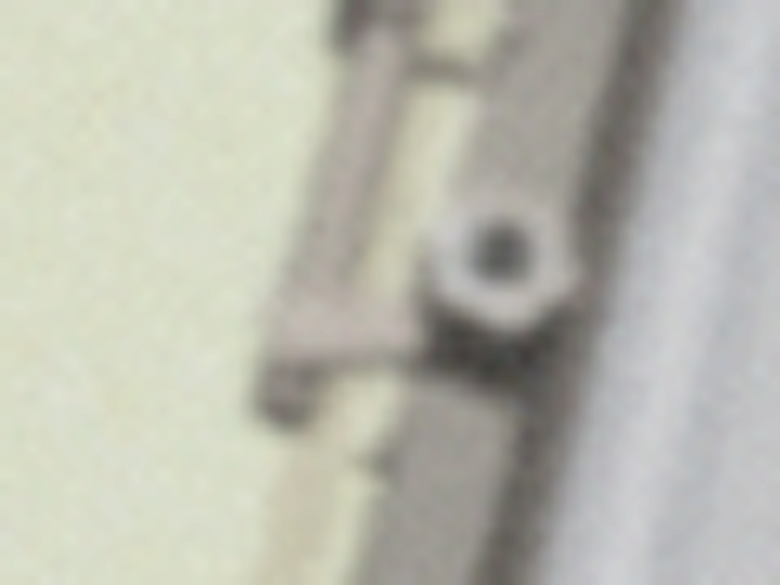

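```bash
cat > ov.py <<'E'
from h import *
def overlay(n,img,x0,y0,s,nut,psi,out):
    # psi: world angle of tab
    c=cv2.resize(img,None,fx=s,fy=s,interpolation=cv2.INTER_CUBIC); c=cv2.convertScaleAbs(c,alpha=1.7,beta=10)
    def poly(P,col):
        uv=proj(n,np.array(P,float)); q=((uv-[x0,y0]+.5)*s).astype(np.int32); cv2.polylines(c,[q],True,col,1)
    R=24/np.sqrt(3)
    for z in(171,193):
        poly([[nut[0]+R*np.cos(psi+np.radians(30+60*i)),nut[1]+R*np.sin(psi+np.radians(30+60*i)),z] for i in range(6)],(0,0,255) if z==193 else (0,160,255))
    e=np.array([np.cos(psi),np.sin(psi)]);f=np.array([-e[1],e[0]])
    poly([[*(np.array(nut)+a*e+b*f),171] for a,b in((12,-6),(38,-6),(38,6),(12,6))],(0,255,0))
    cv2.imwrite(out,c)
E
python3 - <<'E'
from ov import *
for dg in(15,26,35):
  ims=[]
  for n,x0,y0 in(('top',295,175),('scene',340,235)):
    p=cv2.imread(f'pics/{n}0.png')[y0:y0+36,x0:x0+44]
    overlay(n,p,x0,y0,9,[634.8,3.3],np.radians(-165.1+dg),'/tmp/a.png'); ims.append(cv2.imread('/tmp/a.png'))
  cv2.imwrite(f'pics/ov{dg}.png',np.hstack(ims))
cv2.imwrite('pics/ovall.png',cv2.resize(np.vstack([cv2.imread(f'pics/ov{d}.png') for d in(15,26,35)]),(490,600)))
E
```

```text
(no output)
```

View pics/ov26.png

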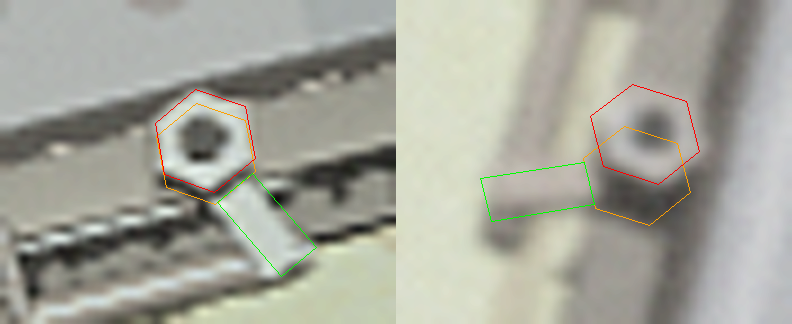

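View pics/ov15.png

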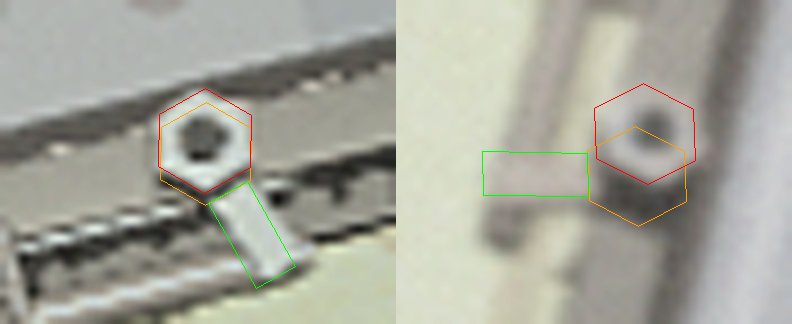

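```bash
cat >> h.py <<'E'
from scipy.spatial.transform import Rotation as Ro
def goal(x,y,z,jaw):
    "tool-frame turn(deg), shift(m) to reach world TCP with tool down, jaw angle deg"
    o=ctrl.get_obs(); q=o['ee_rot']; R=Ro.from_quat([q[1],q[2],q[3],q[0]])
    s=R.inv().apply(np.array([x,y,z])-o['ee_pos'])/1000
    j=np.radians(jaw); Y=np.array([np.cos(j),np.sin(j),0]);Z=np.array([0,0,-1.]);X=np.cross(Y,Z)
    G=Ro.from_matrix(np.stack([X,Y,Z],1)); rv=(R.inv()*G).as_rotvec(degrees=True)
    if abs(rv[2])>95: print('consider +-180')
    print('t',o['t'],'pos',np.round(o['ee_pos'],1),'turn',np.round(rv,2),'shift',np.round(s,4), 'F',np.round(o['ft_force'],1),'w',round(o['gripper_width'],3))
E
python3 - <<'E'
from h import *
goal(635,3.5,280,37)
print(ctrl.get_obs()['q'])
E
```

```text
t 0.1 pos [172.5 600.4 244.7] turn [-7.000e-02  1.000e-02  3.697e+01] shift [-0.6094 -0.446  -0.0348] F [ 0.6  0.4 -0.2] w 1.005
[ 1.19550554e+00  4.94159749e-01  1.34604316e+00  1.66171435e-05
  1.30253613e+00 -9.55077287e-02]
```

drive_tool:
  targets: [0, 0, 0, 0, 0, -0.035, -1, 0, 0, 37, -0.609, -0.446, -0.035, -1, 0, 0, 37, -0.609, -0.446, -0.035, -1, 0, 0, 37, -0.609, -0.446, -0.035, -1, 0, 0, 37, -0.609, -0.446, -0.035, -1, 0, 0, 37, -0.609, -0.446, -0.035, -1, 0, 0, 37, -0.609, -0.446, -0.035, -1, 0, 0, 37, -0.609, -0.446, -0.035, -1, 0, 0, 37, -0.609, -0.446, -0.035, -1, 0, 0, 37, -0.609, -0.446, -0.035, -1, 0, 0, 37, -0.609, -0.446, -0.035, -1, 0, 0, 37, -0.609, -0.446, -0.035, -1, 0, 0, 37, -0.609, -0.446, -0.035, -1, 0, 0, 37, -0.609, -0.446, -0.035, -1, 0, 0, 37, -0.609, -0.446, -0.035, -1, 0, 0, 37, -0.609, -0.446, -0.035, -1, 0, 0, 37, -0.609, -0.446, -0.035, -1, 0, 0, 37, -0.609, -0.446, -0.035, -1, 0, 0, 37, -0.609, -0.446, -0.035, -1, 0, 0, 37, -0.609, -0.446, -0.035, -1]
  newtons: 30

```text
t: 2.1
ee_pos: [633.9, 4.9, 280.3]
ee_rot: [-0.0, 0.446, 0.895, -0.001]
ft_force: [-0.2, 0.2, 0.5]
gripper_width: 0.995
```

Run:
```python
from h import *
goal(635,3.5,190,37); print(ctrl.get_obs()['q'])
p,d=snap('scene','scene1')
c=p[150:350,290:490]
cv2.imwrite('pics/scene1z.png',cv2.convertScaleAbs(cv2.resize(c,(600,600),interpolation=cv2.INTER_CUBIC),alpha=1.6,beta=10))
```

```text
t 2.1 pos [633.9   4.9 280.3] turn [-0.07  0.01  0.05] shift [-0.0018  0.0002  0.0903] F [-0.2  0.2  0.5] w 0.995
[-8.60413797e-02  4.77712120e-01  1.27363546e+00 -8.83560567e-04
  1.39101376e+00 -7.32453268e-01]
```

View pics/scene1z.png

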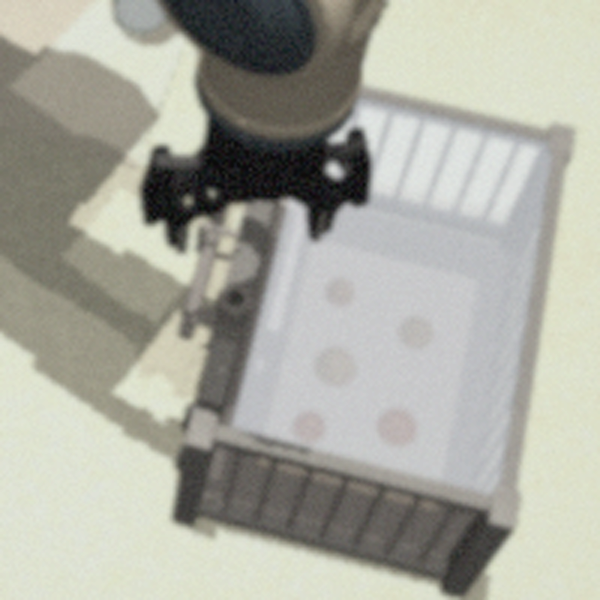

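drive_tool:
  targets: [0, 0, 0, -0.002, 0, 0.045, -1, 0, 0, 0, -0.002, 0, 0.07, -0.5, 0, 0, 0, -0.002, 0, 0.092, -0.3, 0, 0, 0, -0.002, 0, 0.092, -0.2, 0, 0, 0, -0.002, 0, 0.092, 0, 0, 0, 0, -0.002, 0, 0.092, 0, 0, 0, 0, -0.002, 0, 0.092, 0]

```text
t: 2.85
ee_pos: [635.8, 3.3, 189.8]
ee_rot: [0.001, 0.446, 0.895, -0.0]
ft_force: [-0.1, 0.9, -0.1]
gripper_width: 0.501
```

Run:
```python
from h import *
goal(635,3.5,188,37)
```

```text
t 2.85 pos [635.8   3.3 189.8] turn [0.04 0.11 0.06] shift [ 0.0007 -0.0005  0.0018] F [-0.1  0.9 -0.1] w 0.501
```

drive_tool:
  targets: [0, 0, 0, 0.001, 0, 0.003, 0, 0, 0, 0, 0.001, 0, 0.003, 1, 0, 0, 0, 0.001, 0, 0.003, 1, 0, 0, 0, 0.001, 0, 0.003, 1, 0, 0, 0, 0.001, 0, 0.003, 1, 0, 0, 0, 0.001, 0, 0.003, 1, 0, 0, 0, 0.001, 0, 0.003, 1]
  newtons: 40

```text
t: 3.55
ee_pos: [635.1, 4.1, 187.2]
ee_rot: [0.001, 0.446, 0.895, -0.0]
ft_force: [-3.0, 0.6, 5.5]
gripper_width: 0.274
```

Run:
```python
from h import *
goal(635,3.5,188,37)
o=ctrl.get_obs();print(o['wrist_torque'],o['gripper_width']*85)
```

```text
t 3.55 pos [635.1   4.1 187.2] turn [0.04 0.11 0.06] shift [-0.0004 -0.0004 -0.0008] F [-3.   0.6  5.5] w 0.274
[ 0.0278706   0.40271674 -0.05701245] 23.285975060621563
```

drive_tool:
  targets: [0, 0, -5, 0, 0, -0.001, 1, 0, 0, -10, 0, 0, -0.001, 1, 0, 0, -15, 0, 0, -0.001, 1, 0, 0, -20, 0, 0, -0.001, 1, 0, 0, -25, 0, 0, -0.001, 1, 0, 0, -30, 0, 0, -0.001, 1, 0, 0, -35, 0, 0, -0.001, 1, 0, 0, -40, 0, 0, -0.001, 1, 0, 0, -45, 0, 0, -0.001, 1, 0, 0, -50, 0, 0, -0.001, 1, 0, 0, -55, 0, 0, -0.001, 1, 0, 0, -60, 0, 0, -0.001, 1, 0, 0, -63, 0, 0, -0.001, 1, 0, 0, -66, 0, 0, -0.001, 1, 0, 0, -66, 0, 0, -0.001, 1]

```text
t: 5.05
ee_pos: [634.7, 3.2, 187.4]
ee_rot: [0.0, -0.115, 0.993, -0.001]
ft_force: [-0.0, -7.3, -9.2]
gripper_width: 0.269
```

Run:
```python
from h import *
goal(635,3.5,188,103)
o=ctrl.get_obs();print(o['wrist_torque'],o['gripper_width']*85)
p,d=snap('scene','scene2')
c=p[150:350,290:490]
cv2.imwrite('pics/scene2z.png',cv2.convertScaleAbs(cv2.resize(c,(600,600),interpolation=cv2.INTER_CUBIC),alpha=1.6,beta=10))
```

```text
t 5.05 pos [634.7   3.2 187.4] turn [-0.13 -0.01  0.16] shift [-0.0003  0.0003 -0.0006] F [-0.  -7.3 -9.2] w 0.269
[-1.22377133 -0.15332512  0.03789837] 22.84026639370833
```

View pics/scene2z.png

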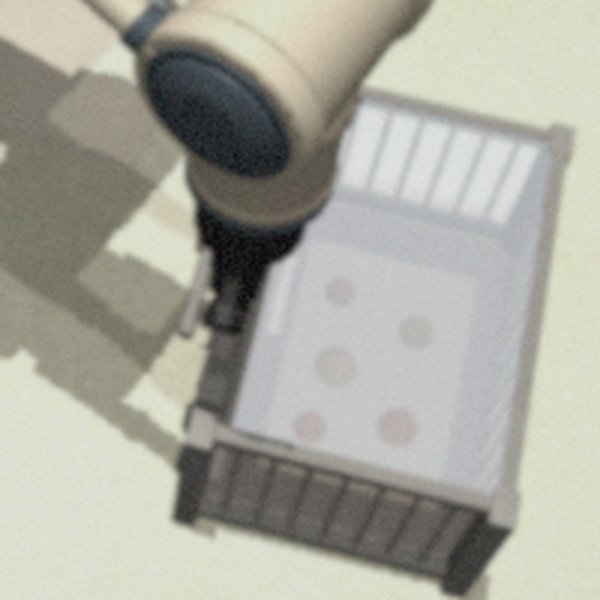

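drive_tool:
  targets: [0, 0, 0, 0, 0, 0, -0.5, 0, 0, 0, 0, 0, 0, -0.5, 0, 0, 0, 0, 0, 0, -0.5, 0, 0, 0, 0, 0, -0.03, -0.5, 0, 0, 0, 0, 0, -0.07, -0.5, 0, 0, 0, 0, 0, -0.095, -1, 0, 0, 0, 0, 0, -0.095, -1]

```text
t: 5.8
ee_pos: [636.3, 3.5, 286.6]
ee_rot: [0.003, -0.114, 0.993, -0.002]
ft_force: [-0.9, 0.5, -0.1]
gripper_width: 0.999
```

Run:
```python
from h import *
goal(573.8,114.4,280,104.9)
```

```text
t 5.8 pos [636.3   3.5 286.6] turn [-0.25  0.36 -1.81] shift [0.0358 0.1222 0.0059] F [-0.9  0.5 -0.1] w 0.999
```

drive_tool:
  targets: [-0.2, 0.4, -1.8, 0.012, 0.04, 0.005, -1, -0.2, 0.4, -1.8, 0.024, 0.08, 0.005, -1, -0.2, 0.4, -1.8, 0.036, 0.122, 0.005, -1, -0.2, 0.4, -1.8, 0.036, 0.122, 0.005, -1, -0.2, 0.4, -1.8, 0.036, 0.122, 0.005, -1, -0.2, 0.4, -1.8, 0.036, 0.122, 0.005, -1]

```text
t: 6.4
ee_pos: [574.0, 113.6, 280.7]
ee_rot: [-0.0, -0.129, 0.992, -0.001]
ft_force: [0.7, -0.5, -0.3]
gripper_width: 1.002
```

Run:
```python
from ov import *
goal(573.8,114.4,280,104.9)
ims=[]
for n in('scene','top'):
    p,d=snap(n,n+'3')
    c=p[150:350,290:490] if n=='scene' else p[130:270,200:400]
    ims.append(cv2.resize(cv2.convertScaleAbs(c,alpha=1.6,beta=10),(400,400),interpolation=cv2.INTER_CUBIC))
cv2.imwrite('pics/both3.png',np.hstack(ims))
```

```text
t 6.4 pos [574.  113.6 280.7] turn [-0.06 -0.05 -0.02] shift [0.     0.0008 0.0007] F [ 0.7 -0.5 -0.3] w 1.002
```

View pics/both3.png

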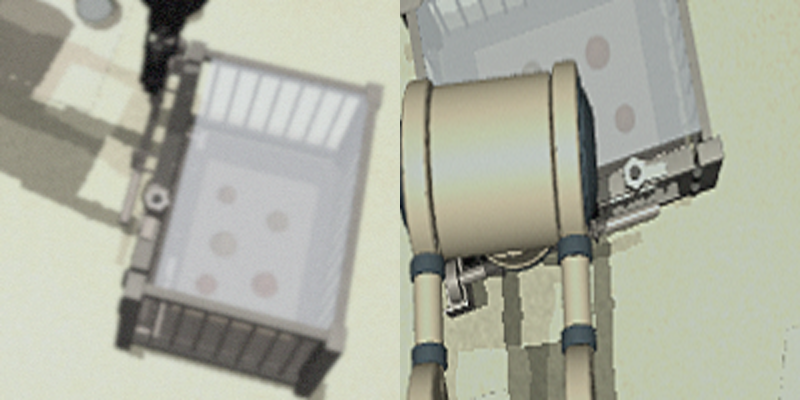

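Run:
```python
from ov import *
ims=[]
for dg in (75,88):
    p=cv2.imread('pics/top3.png')[175:211,300:344]
    overlay('top',p,300,175,9,[635,3.5],np.radians(-165.1+dg),'/tmp/a.png'); ims.append(cv2.imread('/tmp/a.png'))
cv2.imwrite('pics/ov3.png',np.hstack(ims))
```

```text
(no output)
```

View pics/ov3.png

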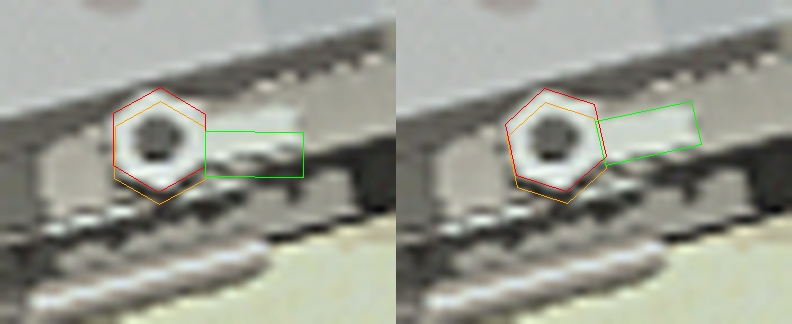

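drive_tool:
  targets: [0, 0, 0, 0, 0.001, 0.03, -0.6, 0, 0, 0, 0, 0.001, 0.06, -0.4, 0, 0, 0, 0, 0.001, 0.067, -0.2, 0, 0, 0, 0, 0.001, 0.067, 0, 0, 0, 0, 0, 0.001, 0.067, 1, 0, 0, 0, 0, 0.001, 0.067, 1, 0, 0, 0, 0, 0.001, 0.067, 1, 0, 0, 0, 0, 0.001, 0.067, 1, 0, 0, 0, 0, 0.001, 0.067, 1, 0, 0, 0, 0, 0.001, 0.067, 1]
  newtons: 70

```text
t: 7.5
ee_pos: [574.6, 114.5, 215.2]
ee_rot: [0.001, -0.129, 0.992, -0.0]
ft_force: [-0.6, 2.7, 7.5]
gripper_width: 0.189
```

Run:
```python
from h import *
goal(573.8,114.4,214,104.9)
o=ctrl.get_obs();print(o['wrist_torque'],o['gripper_width']*85)
```

```text
t 7.5 pos [574.6 114.5 215.2] turn [-0.05  0.11 -0.07] shift [0.0008 0.0001 0.0012] F [-0.6  2.7  7.5] w 0.189
[0.48160375 0.18774366 0.01233474] 16.10539489821723
```

drive_tool:
  targets: [0, 0, 0, 0, 0, -0.005, 1, 0, 0, 0, 0, 0, -0.01, 1, 0, 0, 0, 0, 0, -0.016, 1, 0, 0, 0, 0, 0, -0.017, 1, 0, 0, 0, 0, 0, -0.017, 1]

```text
t: 8.0
ee_pos: [574.7, 114.5, 232.6]
ee_rot: [0.001, -0.129, 0.992, -0.0]
ft_force: [-0.1, 0.2, -2.0]
gripper_width: 0.192
```

Run:
```python
from h import *
goal(573.8,114.4,214,104.9)
o=ctrl.get_obs();print(o['wrist_torque'],o['gripper_width']*85)
p,d=snap('top','top4')
c=p[160:250,205:375]; cv2.imwrite('pics/top4z.png',cv2.convertScaleAbs(cv2.resize(c,(800,424),interpolation=cv2.INTER_CUBIC),alpha=1.6,beta=10))
```

```text
t 8.0 pos [574.7 114.5 232.6] turn [-0.06  0.13 -0.07] shift [0.0009 0.0002 0.0186] F [-0.1  0.2 -2. ] w 0.192
[0.07562531 0.04262528 0.03635582] 16.327703218218737
```

View pics/top4z.png

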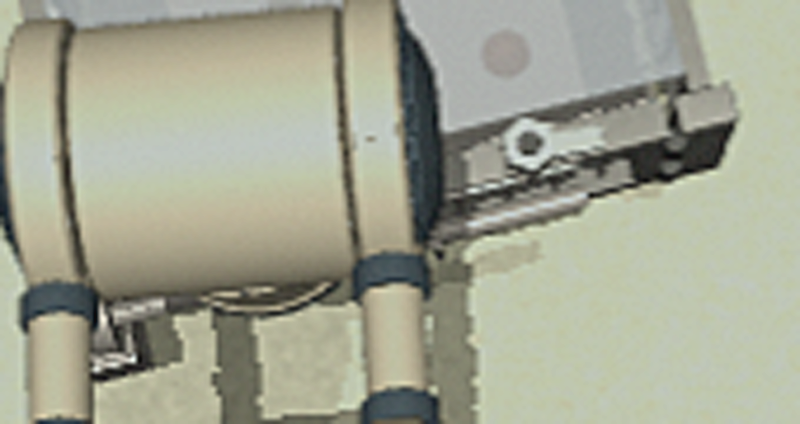

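drive_tool:
  targets: [0, 0, 0, 0, -0.005, 0, 1, 0, 0, 0, 0, -0.01, 0, 1, 0, 0, 0, 0, -0.015, 0, 1, 0, 0, 0, 0, -0.02, 0, 1, 0, 0, 0, 0, -0.025, 0, 1, 0, 0, 0, 0, -0.03, 0, 1, 0, 0, 0, 0, -0.035, 0, 1, 0, 0, 0, 0, -0.039, 0, 1, 0, 0, 0, 0, -0.04, 0, 1, 0, 0, 0, 0, -0.04, 0, 1]

```text
t: 9.05
ee_pos: [585.0, 75.5, 232.4]
ee_rot: [0.001, -0.129, 0.992, -0.0]
ft_force: [-0.2, -0.5, -2.1]
gripper_width: 0.192
```

Run:
```python
from h import *
goal(573.8,114.4,214,104.9)
o=ctrl.get_obs();print(o['wrist_torque'],o['gripper_width']*85)
ims=[]
for n in('scene','top'):
    p,d=snap(n,n+'5')
    c=p[140:290,310:460] if n=='scene' else p[160:260,205:305]
    ims.append(cv2.resize(cv2.convertScaleAbs(c,alpha=1.7,beta=10),(400,400),interpolation=cv2.INTER_CUBIC))
cv2.imwrite('pics/both5.png',np.hstack(ims))
```

```text
t 9.05 pos [585.   75.5 232.4] turn [-0.07  0.12 -0.08] shift [0.0009 0.0404 0.0183] F [-0.2 -0.5 -2.1] w 0.192
[-0.06148166  0.07648115  0.0273427 ] 16.296992564527834
```

View pics/both5.png

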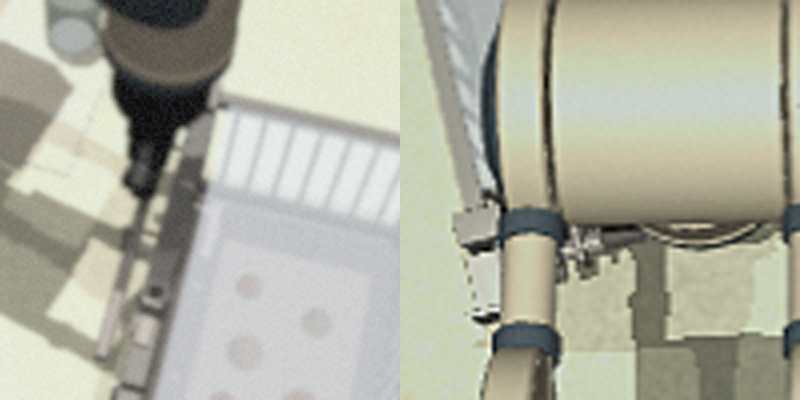

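Run:
```python
import numpy as np
for t in [.03,.06,.09,.12,.15,.18,.21,.24,.27,.29,.3]:
    c,s=np.cos(t),np.sin(t); print(round(-np.degrees(t),1),round((29.8*c+157.5*s-29.8)/1e3,4),round((-29.8*s+157.5*c-157.5)/1e3,4))
```

```text
-1.7 0.0047 -0.001
-3.4 0.0094 -0.0021
-5.2 0.014 -0.0033
-6.9 0.0186 -0.0047
-8.6 0.0232 -0.0062
-10.3 0.0277 -0.0079
-12.0 0.0322 -0.0097
-13.8 0.0366 -0.0116
-15.5 0.0409 -0.0137
-16.6 0.0438 -0.0151
-17.2 0.0452 -0.0158
```

drive_tool:
  targets: [0, 0, -1.7, 0.0047, -0.001, 0, 1, 0, 0, -3.4, 0.0094, -0.0021, 0, 1, 0, 0, -5.2, 0.014, -0.0033, 0, 1, 0, 0, -6.9, 0.0186, -0.0047, 0, 1, 0, 0, -8.6, 0.0232, -0.0062, 0, 1, 0, 0, -10.3, 0.0277, -0.0079, 0, 1, 0, 0, -12, 0.0322, -0.0097, 0, 1, 0, 0, -13.8, 0.0366, -0.0116, 0, 1, 0, 0, -15.5, 0.0409, -0.0137, 0, 1, 0, 0, -16.6, 0.0438, -0.0151, 0, 1, 0, 0, -17.2, 0.0452, -0.0158, 0, 1, 0, 0, -17.2, 0.0452, -0.0158, 0, 1, 0, 0, -17.2, 0.0452, -0.0158, 0, 1, 0, 0, -17.2, 0.0452, -0.0158, 0, 1]

```text
t: 10.55
ee_pos: [545.5, 49.0, 232.3]
ee_rot: [0.001, -0.276, 0.961, -0.001]
ft_force: [4.2, 1.6, -1.7]
gripper_width: 0.192
```

Run:
```python
from h import *
goal(573.8,114.4,214,104.9)
o=ctrl.get_obs();print(o['wrist_torque'],o['gripper_width']*85,o['ft_force'])
ims=[]
for n in('scene','top'):
    p,d=snap(n,n+'6')
    c=p[140:340,290:490] if n=='scene' else p[150:290,205:345]
    ims.append(cv2.resize(cv2.convertScaleAbs(c,alpha=1.7,beta=10),(400,400),interpolation=cv2.INTER_CUBIC))
cv2.imwrite('pics/both6.png',np.hstack(ims))
```

```text
t 10.55 pos [545.5  49.  232.3] turn [-0.1   0.13 17.11] shift [-0.0586  0.0405  0.0184] F [ 4.2  1.6 -1.7] w 0.192
[ 0.23578719 -0.61381333 -0.09039023] 16.325240600949805 [ 4.15916293  1.64137605 -1.68967111]
```

View pics/both6.png

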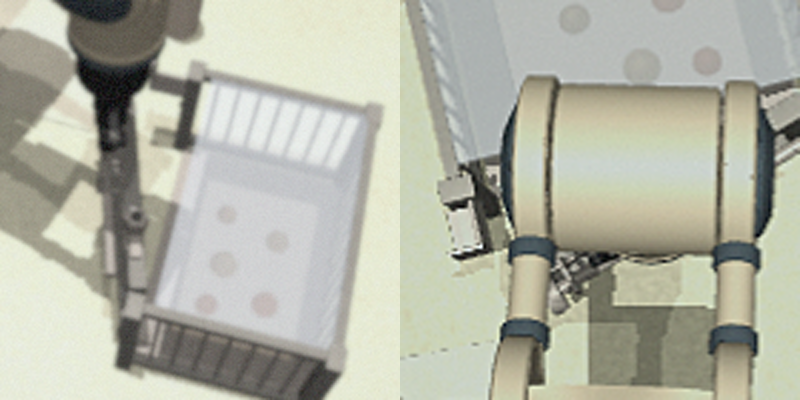

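Run:
```python
from h import *
H=np.array([654.3,-69.]);a=np.radians(104.9)+.3
N=H+75*np.array([np.cos(a),np.sin(a)]);print('pred nut',N,proj('scene',[*N,193.]))
d=np.load('scene6_d.npy')
best=[]
for v in range(225,275):
    for u in range(335,385):
        w=px2w('scene',d,u,v)
        if 186<w[2]<200: best.append(w)
best=np.array(best); best=best[np.hypot(*(best[:,:2]-N).T)<25]; print('meas nut',len(best),best.mean(0))
p0=cv2.imread('pics/top0.png');p6=cv2.imread('pics/top6.png')
for nm,(x,y) in dict(bottle=(160,256),beaker=(190,295),block=(470,274),forceps=(433,319)).items():
    A=p0[y-15:y+15,x-15:x+15];B=p6[y-25:y+25,x-25:x+25]
    r=cv2.matchTemplate(B,A,cv2.TM_CCOEFF_NORMED);print(nm,r.max().round(2),np.unravel_index(r.argmax(),r.shape))
p=p6[150:290,205:345]
o=ctrl.get_obs();print(o['t'],o['ee_pos'],o['joint_velocities'].round(4))
c=cv2.imread('pics/scene6.png')[215:285,320:400]; cv2.imwrite('pics/s6z.png',cv2.convertScaleAbs(cv2.resize(c,(640,560),interpolation=cv2.INTER_CUBIC),alpha=1.7,beta=10))
```

```text
pred nut [614.45760011  -5.4580204 ] [[357.06667862 248.2049353 ]]
meas nut 107 [615.77153154  -5.70123609 192.17020375]
bottle 1.0 (np.int64(10), np.int64(10))
beaker 1.0 (np.int64(10), np.int64(10))
block 1.0 (np.int64(10), np.int64(10))
forceps 0.99 (np.int64(10), np.int64(10))
10.65 [545.47548307  48.98525051 232.31544113] [-0.0008 -0.0026  0.0001 -0.0018  0.0001 -0.0012]
```

View pics/s6z.png

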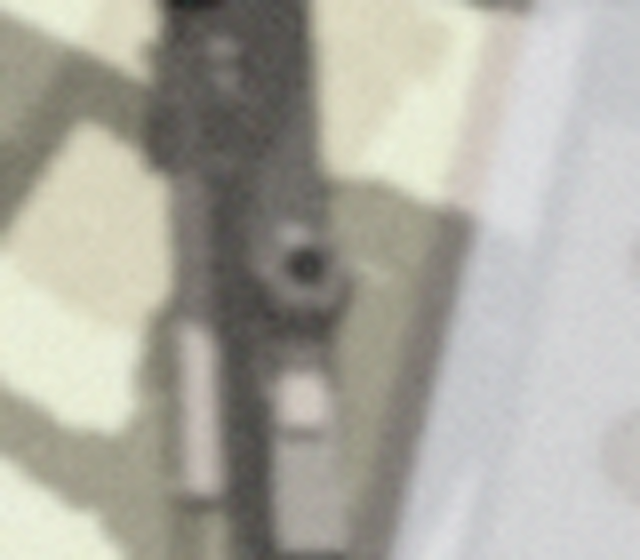

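The picture shows the nut's tab along the rail (about 300,400), the rod drawn back past the nut (about 200,490), and the gate open. The measured nut position agrees with 0.30 rad, so I'm handing in.

Run:
```python
from plant import ctrl
print(ctrl.hand_in())
```

```text
the job is handed in; nothing more can be done
None
```

I opened the cage and handed the job in at about 10.7 s, with the gripper still holding the knob and the gate held open. Hand-in gives no verdict, so what follows is from my own measurements.

- **Nut:** It started already turned by about 22°. I gripped it on its flats and turned it 66° anticlockwise. The picture overlay puts it at about 88° (1.53 rad), with the tab along the rail towards the hinge.
- **Bolt:** I took the knob with a 70 N grip setting and lifted it about 17 mm. I then drew it back about 40 mm without it catching, as the side force stayed under 1 N.
- **Gate:** I swung it about 0.30 rad, which is about 84 mm at the free edge. The nut, measured in the scene camera after the swing, lies within 1.5 mm of where that angle predicts.
- **Hold:** The sideways force of about 4.5 N fits the gate's spring, and the arm was still.
- **Bystanders:** None of the four has moved in the top picture compared with the start.

No check failed. The only oddity was the gripper width, which read 1 to 2 mm below the true size on both the nut and the knob. The bolt's slide and lift were inferred from the tool's motion with a firm grip, not measured directly, because the arm hid the knob.

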